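# Kit the battery-pack tray: pads under the clamp plate, long busbars in their bay

## Robot

A 6-joint arm with a two-finger parallel gripper is mounted at the origin on the work surface. World frame = base frame: x ahead of the robot, y to its left, z up, the work surface at z = 0. Lengths are in mm, angles in rad, forces in N, time in s.
With the tool pointing down it reaches from about 300 to 775 mm from the base axis. Payload 14.6 kg.
Tool frame: the origin (TCP) lies between the finger pads; the fingertips stand 19 mm ahead of it and the grasp point (between the pads) is the TCP; z points along the fingers, y is the line along which they close (so a half turn about z gives the same grasp; the last joint's range is limited). The gripper opens to 94 mm and grips with 3 to 60 N. Pads are 16 mm wide; open, the fingers measure 119 mm over their backs; the gripper's body (75 mm by 177 mm) begins 78 mm behind the grasp point.
Start: joints at [1.06, 0.3, 1.521, -0, 1.321, -0.067], TCP at [236.152, 496.711, 224.446] pointing down, gripper open.
Joint ranges: [-3.03, 3.03], [-0.79, 2.21], [0.23, 2.52], [-1.04, 4.18], [0, 3.07], [-2.55, 2.55]. Speed limits (rad/s): [2.22, 2.22, 2.57, 3.14, 3.14, 3.14].

## Interface

Orientations are given as [roll, pitch, yaw] about the fixed x, y, z axes, in that order (R = Rz(yaw) Ry(pitch) Rx(roll)).
In Python, from cell import monitor, imaging, job, find_in, trace gives the robot as it stands. The module is installed in compiled form; this text tells all that it offers.
- The arm moves only by the tool arm_command, never from a script. Its argument "steps" is a list of rows, each a list of 5 numbers: the opening, from 0 (shut) to 1 (fully open), then the shift along the tool's x, y, z in mm, then the turn about the tool's z in degrees. In form: [[gripper, dx, dy, dz, turn], ...]. A call has 1 to 20 rows; each row is the pose to reach, as a shift and turn from the pose commanded when the call began, along the tool's axes at that moment; what a row does not reach only later rows make up. A row lasts 1/8 s, in which the tool goes at most 62.5 mm and 10.7 degrees, less where a joint would pass 70% of its speed; a pose out of reach is approached as far as the arm can. A call with a gripper value outside its range is refused whole. The fingers move at their own pace and stop on an object; "force" is the grip in N (left out, the last holds). Time passes only in rows, so rows that repeat a pose let the fingers close. It gives the time, the measured TCP pose, the force, the opening and the grip force at its end, in the units of the state.
- monitor.read_state(): the state, without advancing time (a new reading comes with each control period).
- imaging.camera(name): name is "side" or "top" or "wrist"; returns a dict with "img" (420x560x3 uint8, red, green, blue), "mtx" (3x3 intrinsics, pixels), "view" (4x4, takes a point from world to camera coordinates). Camera axes: x right, y down, z forward; pixel columns grow to the right and rows downward; lengths in mm; the calibration is good to about 2 mm. A picture is of the moment at which its call begins. There is no depth.
- job.sign_off(): hands the job in; it is judged then, once.
Trained networks look in a picture, given as the dict that the camera call returned (one of the last four; its "shot" number tells which), for a name from the list of things; names that differ only in an ending like _2 or _b are one class to them, and where a whole thing is asked for, a point or a joint stands for the part that bears it (a point fixed in the world has none). Each returns a list of dicts, best first, with "p" (0 to 1); they miss things now and then, are a little off and sometimes report something else, mostly with a low value. They report only what shows in the picture. A call takes as long as a camera call. They do not tell look-alikes from the thing itself.
- find_in(picture, target): "rect" ([centre column, centre row, width, height] in pixels, round what is visible of it).
- trace(picture, target): "region" (420x560 bool, what is visible of it) and "rect" ([centre column, centre row, width, height] in pixels, round what is visible of it).
The state is a dict: "clock": time; "joints": joint angles; "qd": joint speeds; "effort": joint torques, N m; "eef_pos": TCP position; "eef_rot": TCP orientation; "wrist_force": force on the tool from outside, world axes, zero at the start; "moment": the same for the moment, N m; "finger_gap": finger opening in mm; "finger_force": force on a finger pad.
Only numpy, scipy, OpenCV 4.12 (cv2) and the standard library are available. Lean on these libraries where they do the work, as an engineer would, in place of code of your own. Each camera call takes 0.05 s, during which the arm holds its last target. There are 200 camera calls.

## Task

Get this tray ready for a battery-pack build. First slide the divider away from the tray's wire-handle end until the long copper busbars will fit lengthwise in the bay at that end; then lay every white insulator pad flat on the floor of the other bay and, once they are all in, set the aluminium clamp plate over them the right way up so that it rests level on the pads with all of them under it between its two lips. Pick both long busbars out of the parts crate and lay them flat side by side on the tray floor in the long bay; leave the other crate contents in the crate and everything else on the bench alone.

Things in the scene. Friction and masses are not known exactly. Their poses are not given: they have to be found in the camera images.
- tray: blue open kit tray, fixed to the bench, outside 150 (x) by 290 (y) mm, inside 140 by 280 mm, floor 4 mm thick, wall top 26 mm above the bench, walls 5 mm. Origin: centre of its underside, at bench height. Its y axis runs along its length; a steel wire handle sticks 27 mm out of the -y end wall (not to be used). The long bay is at the -y (handle) end, the other bay at the +y end
- divider (a joint): position (m) of the tray's grey cross divider, which slides along the tray's y axis in place, 0 to 0.12, larger = away from the handle end. The panel is 6 mm thick, its top 27 mm above the bench, and its centre lies at tray y = -0.060 + value. The bay at the handle end is 77 mm + value long, the other bay 197 mm - value. It slides with about 3 N of friction and stays where left
- divider_grip (a point): point in the black grip block on the middle of the divider: 30 mm along the divider (tray x), 12 mm thick (tray y), from 25 to 53 mm above the bench; the point is 44 mm above the bench. Its axes are the tray's
- plate: aluminium clamp plate, 128 (x) by 58 (y) by 5 mm, with two down-turned lips along its long sides, each 4 mm thick, reaching 7 mm below the plate's underside, leaving 50 mm between them; on top in the middle a dark steel rib to grip, 50 (x) by 12 (y) mm, its top 33 mm above the plate's underside. Mass 0.22 kg. Origin: centre of the plate's underside (7 mm above the bench when it stands on its lips); z up through the rib. Resting on the pads its origin is 14 mm above the bench
- crate: grey open parts crate, fixed, outside 220 (x) by 190 (y) mm, inside 210 by 180, floor 5 mm, wall top 30 mm above the bench. Origin: centre of its underside
- pad_a: white insulator pad, 26 (x) by 40 (y) by 10 (z) mm block, about 30 g, same both ways up; origin at its middle. Three or four of the pads a to d are present; they start on the bench
- pad_b: white insulator pad, 26 (x) by 40 (y) by 10 (z) mm block, about 30 g, same both ways up; origin at its middle. Three or four of the pads a to d are present; they start on the bench
- pad_c: white insulator pad, 26 (x) by 40 (y) by 10 (z) mm block, about 30 g, same both ways up; origin at its middle. Three or four of the pads a to d are present; they start on the bench
- pad_d: white insulator pad, 26 (x) by 40 (y) by 10 (z) mm block, about 30 g, same both ways up; origin at its middle. Three or four of the pads a to d are present; they start on the bench
- bar_a: long copper busbar, 130 (x) by 20 (y) by 10 (z) mm, with a dark hole mark near each end, about 0.21 kg, same both ways up; origin at its middle. Both start flat in the crate, about 80 mm apart
- bar_b: long copper busbar, 130 (x) by 20 (y) by 10 (z) mm, with a dark hole mark near each end, about 0.21 kg, same both ways up; origin at its middle. Both start flat in the crate, about 80 mm apart
- short_bar: short copper bar, 70 by 20 by 10 mm, loose in the crate; to be left in the crate
- bolt: steel hex bolt, 59 mm long, 12 mm shank, 20 mm head, loose in the crate; to be left in the crate
- spacer_a: aluminium spacer, 16 mm across, 22 mm tall, loose in the crate; to be left in the crate
- spacer_b: aluminium spacer, 16 mm across, 22 mm tall, loose in the crate; to be left in the crate
- mug: white mug, 90 mm tall, to be left alone
- screwdriver: screwdriver lying on the bench, to be left alone
- spray: small can, 52 mm across, 130 mm tall, to be left alone
Things that resemble listed ones, but are neither listed nor needed, are in the scene too. What is shaped like the bar_a but green or purple is not meant. Leave any green look-alike of the pad_b alone.

How it is judged:
By the outcome, as a careful person would: the job done as asked, in the order asked, and still so for the second after the job is handed in, with the robot touching nothing.
Of pad_a, pad_b, pad_c, pad_d only 3 to 4 are there at a start; the rules pass over those that are not, and their reading is None.
At some moment in a run one of plate may be knocked a few centimetres aside while the robot is not near it.
Once in a run the grip may slacken for a moment while it holds something.
It also fails if it takes over 208 s, if anything falls off the work surface, if the arm or the gripper's body presses on something with over 40 N, if the wrist force passes 120 N, or if a joint passes its speed limit or range.

## Working session

There is one attempt and no reset: what is moved stays moved. The work goes in short steps, Python scripts to look and compute and a tool call to move; the robot and the scene stay as the last step left them, time stands still between calls to the robot, and variables do not carry over. Pictures are saved under pics/ and viewed, at most 14 in all, crops included, and the job is handed in when it is done.

Besides the shell and the picture viewer there is one more tool, called after ">>>" by a JSON object that holds its "fn" and its "kwargs", one argument or row to a line. arm_command: Moves the arm, as the interface text tells. Its arguments: {"type":"object","properties":{"steps":{"type":"array","items":{"type":"array","items":{"type":"number"}}},"force":{"type":"number"}},"required":["steps"]}

```bash
mkdir -p pics; cat > h.py <<'E'
import numpy as np, cv2
from cell import monitor, imaging, job, find_in, trace
from scipy.spatial.transform import Rotation as R
def pic(n,f=None):
    p=imaging.camera(n)
    if f: cv2.imwrite('pics/'+f,cv2.cvtColor(p['img'],cv2.COLOR_RGB2BGR))
    return p
def proj(p,X):
    X=np.atleast_2d(X).astype(float); V=np.array(p['view']); c=X@V[:3,:3].T+V[:3,3]; u=c@np.array(p['mtx']).T
    return u[:,:2]/u[:,2:]
def back(p,uv,z):
    uv=np.atleast_2d(uv).astype(float); V=np.array(p['view']); K=np.array(p['mtx'])
    d=np.c_[uv,np.ones(len(uv))]@np.linalg.inv(K).T@V[:3,:3]; o=-V[:3,:3].T@V[:3,3]
    return o+d*((z-o[2])/d[:,2:])
def tri(obs):
    A=[];b=[]
    for p,uv in obs:
        o=back(p,uv,0)[0]; V=np.array(p['view']); c=-V[:3,:3].T@V[:3,3]; d=(o-c)/np.linalg.norm(o-c)
        M=np.eye(3)-np.outer(d,d); A.append(M); b.append(M@c)
    return np.linalg.lstsq(np.vstack(A),np.hstack(b),rcond=None)[0]
def st():
    s=monitor.read_state(); print('t',round(s['clock'],2),'pos',np.round(s['eef_pos'],1),'rot',np.round(s['eef_rot'],3),'gap',round(s['finger_gap'],1)); return s
def shape(region,p,z):
    cs,_=cv2.findContours(region.astype(np.uint8),0,2); c=max(cs,key=cv2.contourArea)
    w=back(p,c[:,0,:],z)[:,:2].astype(np.float32)
    return cv2.minAreaRect(w)
def tool(dx):  # world vec -> tool axes
    s=monitor.read_state(); return R.from_euler('xyz',s['eef_rot']).as_matrix().T@np.array(dx)
E
python3 - <<'E'
from h import *
st()
for n in ['top','side','wrist']:
    p=pic(n,n+'0.png'); print(n,np.round(p['view'],2).tolist(),np.round(p['mtx'],0).tolist())
    for t in ['tray','divider_grip','plate','crate','pad_a','bar_a','short_bar','bolt','spacer_a','mug','screwdriver','spray']:
        print(t,[(np.round(d['rect']).astype(int).tolist(),round(d['p'],2)) for d in find_in(p,t)])
E
```

```text
t 0.0 pos [236.  496.5 223.9] rot [-3.14  -0.     2.698] gap 94.1
top [[0.01, -1.0, -0.01, 33.0], [-0.99, -0.01, -0.17, 537.88], [0.17, 0.01, -0.99, 1122.43], [0.0, 0.0, 0.0, 1.0]] [[446.0, 0.0, 284.0], [0.0, 446.0, 206.0], [0.0, 0.0, 1.0]]
tray [([373, 233, 125, 66], 0.6)]
divider_grip [([381, 229, 10, 53], 0.71), ([285, 248, 21, 17], 0.31)]
plate [([286, 161, 25, 48], 0.88), ([192, 194, 11, 24], 0.33)]
crate []
pad_a [([287, 246, 19, 15], 0.72), ([323, 166, 14, 14], 0.49), ([258, 236, 13, 16], 0.45)]
bar_a [([210, 212, 10, 44], 0.92), ([188, 137, 14, 48], 0.86), ([235, 296, 56, 16], 0.66), ([178, 215, 5, 45], 0.58)]
short_bar [([193, 196, 8, 24], 0.68)]
bolt [([384, 230, 15, 53], 0.7), ([212, 211, 10, 47], 0.66), ([194, 232, 10, 28], 0.64)]
spacer_a [([165, 191, 10, 7], 0.52)]
mug [([472, 175, 50, 37], 0.75)]
screwdriver [([389, 136, 14, 37], 0.68)]
spray [([98, 187, 42, 30], 0.55)]
side [[0.99, -0.16, -0.01, -513.46], [-0.1, -0.54, -0.83, 102.2], [0.13, 0.82, -0.55, 1296.66], [0.0, 0.0, 0.0, 1.0]] [[400.0, 0.0, 281.0], [0.0, 400.0, 204.0], [0.0, 0.0, 1.0]]
tray [([321, 206, 40, 15
[... 226 characters left out ...]
 6], 0.64), ([255, 216, 12, 9], 0.58), ([280, 211, 10, 7], 0.53)]
bar_a [([268, 171, 33, 14], 0.69), ([270, 182, 33, 12], 0.62), ([214, 199, 13, 26], 0.59), ([318, 169, 26, 3], 0.44)]
short_bar []
bolt [([257, 178, 17, 0], 0.55)]
spacer_a []
mug [([354, 310, 33, 51], 0.64)]
screwdriver [([357, 253, 65, 8], 0.64)]
spray [([276, 139, 10, 28], 0.86)]
wrist [[0.43, 0.9, -0.0, -549.93], [0.88, -0.42, 0.24, -25.25], [0.22, -0.11, -0.97, 390.8], [0.0, 0.0, 0.0, 1.0]] [[322.0, 0.0, 277.0], [0.0, 322.0, 206.0], [0.0, 0.0, 1.0]]
tray []
divider_grip []
plate []
crate [([210, 366, 129, 52], 0.85)]
pad_a []
bar_a [([231, 384, 20, 15], 0.5)]
short_bar []
bolt []
spacer_a []
mug []
screwdriver []
spray []
```

View pics/top0.png

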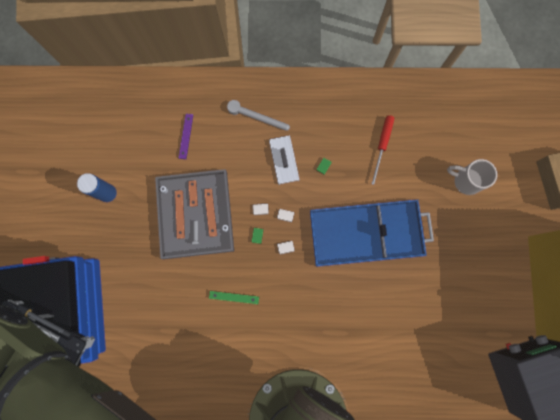

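View pics/side0.png

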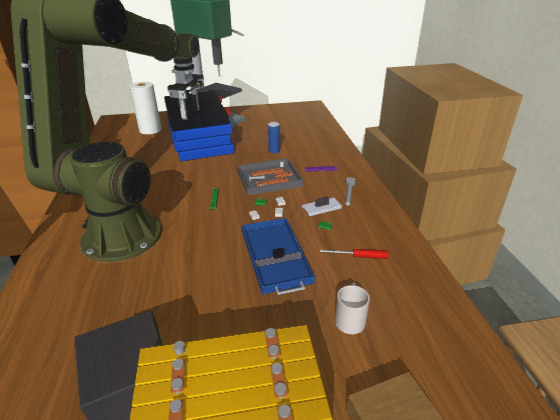

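Candidates in the top view:
- **White pads:** (260,209), (286,215) and (286,247). The green look-alikes are at (258,236) and (323,166).
- **Copper bars:** (180,214) and (210,212). The short bar is at (193,194), and the purple (186,137) and green (235,297) bars aren't wanted.
- **Plate:** (285,160), rib up.
- **Tray:** the handle is at (433,228) and the divider grip at (382,230).

Next I'll get coarse world poses from colour.

```bash
cat >> h.py <<'E'
def blobs(p,kind,z,amin=30,roi=None):
    im=p['img'].astype(int); r,g,b=im[...,0],im[...,1],im[...,2]
    hsv=cv2.cvtColor(p['img'],cv2.COLOR_RGB2HSV).astype(int); H,S,V=hsv[...,0],hsv[...,1],hsv[...,2]
    m={'white':(V>165)&(S<50),'blue':(H>100)&(H<125)&(S>110),'copper':(H<14)&(S>90)&(V>100),'dark':(V<60)&(S<120)}[kind].astype(np.uint8)
    if roi is not None:
        k=np.zeros_like(m); cv2.fillPoly(k,[np.round(roi).astype(np.int32)],1); m&=k
    n,l,s,c=cv2.connectedComponentsWithStats(m); out=[]
    for i in range(1,n):
        if s[i,4]<amin: continue
        rc=shape(l==i,p,z); (cx,cy),(w,h),a=rc
        if w<h: w,h,a=h,w,a+90
        a=(a+90)%180-90
        out.append(dict(px=np.round(c[i]).astype(int).tolist(),xy=np.round([cx,cy],1).tolist(),wh=np.round([w,h],1).tolist(),ang=round(a,1)))
    return out
E
python3 - <<'E'
from h import *
p=pic('top')
for k,z,a in [('white',10,40),('blue',26,1000),('copper',15,60),('dark',40,30)]:
    for o in blobs(p,k,z,a):
        if 120<o['px'][0]<440 and o['px'][1]<310: print(k,o)
im=cv2.cvtColor(p['img'],cv2.COLOR_RGB2BGR)[125:275,145:445]; cv2.imwrite('pics/c0.png',cv2.resize(im,(800,400),interpolation=cv2.INTER_CUBIC))
s=st(); w=pic('wrist'); V=np.array(w['view']); c=-V[:3,:3].T@V[:3,3]; Rt=R.from_euler('xyz',s['eef_rot']).as_matrix()
print('cam in tool',Rt.T@(c-s['eef_pos']),'optical in tool',Rt.T@V[2,:3]); print('tool axes',np.round(Rt,2).tolist())
E
```

```text
white {'px': [285, 160], 'xy': [673.9, 39.6], 'wh': [127.5, 57.5], 'ang': 12.0}
white {'px': [260, 209], 'xy': [534.5, 103.2], 'wh': [37.8, 27.3], 'ang': -89.2}
white {'px': [286, 215], 'xy': [519.2, 34.2], 'wh': [39.3, 25.7], 'ang': 76.3}
white {'px': [286, 247], 'xy': [432.2, 32.7], 'wh': [39.6, 26.6], 'ang': -78.2}
blue {'px': [366, 233], 'xy': [472.1, -181.5], 'wh': [287.4, 146.7], 'ang': -84.0}
copper {'px': [184, 139], 'xy': [737.4, 312.6], 'wh': [139.1, 31.9], 'ang': -6.4}
copper {'px': [386, 132], 'xy': [748.8, -240.8], 'wh': [117.1, 33.1], 'ang': -15.8}
copper {'px': [193, 193], 'xy': [576.3, 286.3], 'wh': [66.9, 19.0], 'ang': 2.5}
copper {'px': [210, 212], 'xy': [524.9, 236.7], 'wh': [128.4, 20.2], 'ang': 8.4}
copper {'px': [179, 214], 'xy': [520.0, 319.5], 'wh': [128.5, 20.6], 'ang': 5.0}
copper {'px': [305, 218], 'xy': [512.9, -16.6], 'wh': [54.1, 24.1], 'ang': 0.1}
dark {'px': [382, 230], 'xy': [475.1, -218.8], 'wh': [29.0, 13.0], 'ang': -1.6}
t 2.0 pos [236.1 496.7 224.5] rot [-3.142  0.     2.698] gap 94.3
cam in tool [ 7.04605863e+01  1.57908482e-01 -1.60481254e+02] optical in tool [-2.43502900e-01 -5.36594499e-04  9.69900021e-01]
tool axes [[-0.9, 0.43, -0.0], [0.43, 0.9, -0.0], [-0.0, -0.0, -1.0]]
```

View pics/c0.png

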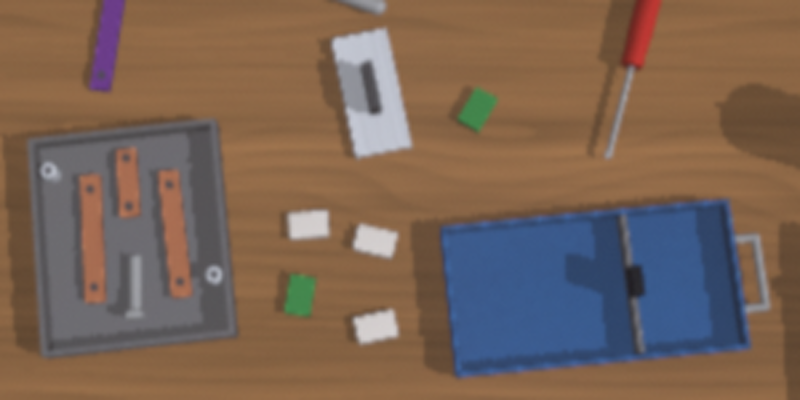

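The crop shows three white pads, the plate with its rib up, two long copper bars, and the divider grip at crop (635,280). Next I'll move above the divider.

```bash
cat >> h.py <<'E'
def go(x,y,z,yd=None):
    """print step numbers to reach world x,y,z with tool y along yd (deg, mod 180)"""
    s=monitor.read_state(); M=R.from_euler('xyz',s['eef_rot']).as_matrix()
    d=M.T@(np.array([x,y,z])-s['eef_pos']); cur=np.degrees(np.arctan2(M[1,1],M[0,1])); t=0
    if yd is not None:
        az=np.degrees(np.arctan2(y,x)); c=[k for k in (yd-360,yd-180,yd,yd+180,yd+360) if abs(az-k)<140]
        j6=np.degrees(s['joints'][5]); t=[round((az-k)-j6-(az-np.degrees(s['joints'][0])),1) for k in c]
        t=[round(-(k-(np.degrees(s['joints'][0])-j6)),1) for k in c]
    print('go',np.round(d,1),'turn options',t,'cur ydir',round(cur,1))
E
python3 - <<'E'
from h import *
go(475,-219,160,96)
E
```

```text
go [-523.  -543.9   64.5] turn options [np.float64(148.6), np.float64(-31.4)] cur ydir 64.6
```

>>> {"fn": "arm_command", "kwargs": {
  "steps": [
    [1,-52,-54,6,10],
    [1,-104,-108,12,20],
    [1,-156,-162,18,30],
    [1,-208,-216,24,40],
    [1,-260,-270,30,50],
    [1,-312,-324,36,60],
    [1,-364,-378,42,70],
    [1,-416,-432,48,80],
    [1,-468,-486,54,90],
    [1,-523,-544,64,100],
    [1,-523,-544,64,110],
    [1,-523,-544,64,120],
    [1,-523,-544,64,130],
    [1,-523,-544,64,140],
    [1,-523,-544,64,148.6],
    [1,-523,-544,64,148.6],
    [1,-523,-544,64,148.6],
    [1,-523,-544,64,148.6]
  ]
}}

```text
clock: 4.3
eef_pos: [474.9, -219.1, 160.5]
eef_rot: [3.142, -0.0, 0.106]
wrist_force: [-0.7, 0.7, 0.5]
finger_gap: 93.9
finger_force: 0.0
```

```bash
python3 - <<'E'
from h import *
st(); p=pic('wrist','w1.png'); t=pic('top')
for n in ['divider_grip','tray']:
    for q in (p,t): print(n,[(np.round(d['rect'],1).tolist(),round(d['p'],2)) for d in find_in(q,n)])
print(blobs(p,'dark',53,200)); print(blobs(p,'blue',26,5000))
print(blobs(t,'dark',53,30)); 
E
```

```text
t 4.3 pos [ 474.9 -219.1  160.5] rot [ 3.142 -0.     0.106] gap 93.9
divider_grip [([275.5, 195.6, 15.4, 141.1], 0.93)]
divider_grip [([473.8, 176.1, 46.8, 35.6], 0.2)]
tray [([245.1, 196.9, 345.9, 161.7], 0.76)]
tray [([284.4, 160.9, 23.8, 47.9], 0.28)]
[{'px': [276, 203], 'xy': [480.1, -217.7], 'wh': [30.8, 8.7], 'ang': 6.1}, {'px': [379, 277], 'xy': [422.6, -314.3], 'wh': [80.2, 20.2], 'ang': 43.8}, {'px': [174, 278], 'xy': [405.1, -137.4], 'wh': [76.2, 19.3], 'ang': -31.3}, {'px': [503, 317], 'xy': [381.8, -446.5], 'wh': [115.1, 97.0], 'ang': 6.0}, {'px': [211, 384], 'xy': [335.2, -236.9], 'wh': [573.0, 161.5], 'ang': -84.0}]
[{'px': [234, 190], 'xy': [473.8, -181.0], 'wh': [287.7, 147.6], 'ang': -84.0}]
[{'px': [381, 235], 'xy': [450.5, -200.8], 'wh': [332.8, 161.6], 'ang': -50.0}, {'px': [446, 232], 'xy': [485.1, -379.8], 'wh': [82.0, 29.1], 'ang': -23.1}, {'px': [432, 250], 'xy': [424.2, -341.2], 'wh': [40.7, 8.2], 'ang': 50.6}, {'px': [38, 320], 'xy': [247.8, 652.0], 'wh': [266.4, 196.7], 'ang': 8.4}, {'px': [442, 264], 'xy': [388.6, -365.5], 'wh': [23.5, 8.2], 'ang': 15.8}, {'px': [327, 348], 'xy': [206.5, -84.6], 'wh': [261.6, 34.5], 'ang': -24.2}, {'px': [433, 346], 'xy': [178.9, -328.1], 'wh': [108.5, 7.9], 'ang': -19.9}, {'px': [518, 375], 'xy': [134.5, -536.4], 'wh': [206.4, 153.4], 'ang': -23.7}, {'px': [194, 378], 'xy': [107.0, 255.9], 'wh': [94.8, 2.9], 'ang': -30.6}, {'px': [297, 398], 'xy': [59.7, 3.9], 'wh': [95.5, 12.1], 'ang': -17.8}]
```

View pics/w1.png

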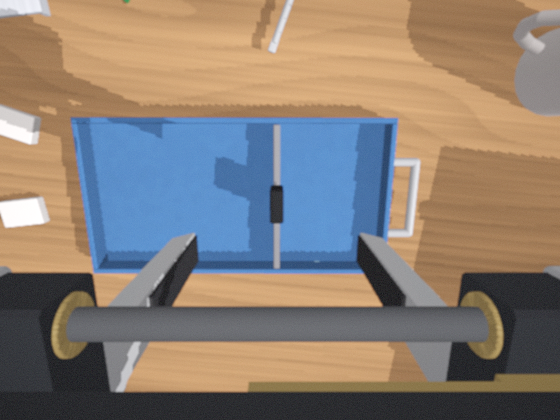

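Seen from the wrist camera, the tray centre is about (474,-181) with yaw 6°. The grip block at pixel (276,203) is at tray y ≈ -37, which gives a divider value of about 23 mm. I'll slide it 49 mm, to about 72.

>>> {"fn": "arm_command", "kwargs": {
  "steps": [
    [0.5,3,-1,55,0],
    [0.5,3,-1,100,0],
    [0.5,3,-1,113,0],
    [0.5,3,-1,113,0],
    [0,3,-1,113,0],
    [0,3,-1,113,0],
    [0,3,-1,113,0],
    [0,3,-1,113,0],
    [0,3,-1,113,0],
    [0,3,-11,113,0],
    [0,3,-21,113,0],
    [0,3,-31,113,0],
    [0,3,-41,113,0],
    [0,3,-50,113,0],
    [0,3,-50,113,0],
    [0,3,-50,113,0]
  ],
  "force": 20
}}

```text
clock: 6.6
eef_pos: [472.7, -168.2, 47.6]
eef_rot: [-3.141, 0.0, 0.104]
wrist_force: [-0.8, 3.3, 6.7]
finger_gap: 11.5
finger_force: 20.0
```

>>> {"fn": "arm_command", "kwargs": {
  "steps": [
    [0.4,0,0,0,0],
    [0.4,0,0,0,0],
    [0.4,0,0,0,0],
    [0.5,0,0,-50,0],
    [1,0,0,-100,0],
    [1,0,0,-113,0],
    [1,0,0,-113,0]
  ]
}}

```text
clock: 7.48
eef_pos: [472.7, -169.1, 160.4]
eef_rot: [3.141, -0.001, 0.104]
wrist_force: [0.8, -0.3, -0.5]
finger_gap: 73.5
finger_force: 0.0
```

```bash
python3 - <<'E'
from h import *
st(); p=pic('wrist','w2.png')
print(blobs(p,'dark',53,200)[:1]); print(blobs(p,'blue',26,3000))
g=find_in(p,'divider_grip')[0]['rect']; print(g,back(p,g[:2],27))
print([(o['px'],o['xy'],o['wh'],o['ang']) for o in blobs(p,'white',10,150)])
go(432.2,32.7,120,-78)
E
```

```text
t 7.47 pos [ 472.7 -169.1  160.4] rot [ 3.141e+00 -1.000e-03  1.040e-01] gap 73.5
[{'px': [275, 206], 'xy': [474.9, -167.5], 'wh': [31.8, 7.8], 'ang': 6.1}]
[{'px': [291, 192], 'xy': [473.5, -180.8], 'wh': [287.5, 147.4], 'ang': -84.1}]
[276.5, 198.1, 12.2, 144.1] [[ 477.23184688 -168.21430698   27.        ]]
[([65, 11], [617.2, 28.1], [66.1, 20.9], -84.0), ([338, 28], [630.7, -206.5], [48.5, 7.1], -15.5), ([6, 103], [537.6, 87.6], [27.2, 11.8], -5.2), ([67, 128], [520.1, 33.6], [45.2, 28.1], 76.9), ([458, 199], [489.2, -345.3], [150.9, 24.6], 6.0), ([276, 156], [512.4, -164.0], [56.1, 5.7], 5.8), ([73, 215], [434.7, 32.1], [46.6, 28.4], -77.3), ([276, 249], [419.3, -174.2], [47.1, 5.2], 6.0), ([160, 367], [264.4, -57.0], [70.2, 9.3], -12.7)]
go [ -18.7 -204.6   39.2] turn options [np.float64(-6.0), np.float64(-186.0)] cur ydir -84.0
```

>>> {"fn": "arm_command", "kwargs": {
  "steps": [
    [1,-5,-50,10,-2],
    [1,-9,-100,20,-4],
    [1,-14,-150,30,-6],
    [1,-18,-204,39,-6],
    [1,-18,-204,39,-6],
    [1,-18,-204,39,-6]
  ]
}}

```text
clock: 8.32
eef_pos: [433.4, 31.6, 120.7]
eef_rot: [-3.141, 0.001, 0.209]
wrist_force: [0.4, 0.1, -0.3]
finger_gap: 93.8
finger_force: 0.0
```

```bash
python3 - <<'E'
from h import *
st(); p=pic('wrist','w3.png'); t=pic('top')
print([(o['px'],o['xy'],o['wh'],o['ang']) for o in blobs(p,'white',10,150)])
print([(np.round(d['rect'],1).tolist(),round(d['p'],2)) for d in find_in(p,'pad_a')])
print([(o['px'],o['xy'],o['wh'],o['ang']) for o in blobs(t,'white',10,40)])
E
```

```text
t 8.32 pos [433.4  31.6 120.7] rot [-3.141e+00  1.000e-03  2.090e-01] gap 93.8
[([214, 65], [536.2, 103.5], [41.9, 27.3], -86.1), ([294, 105], [519.9, 36.2], [41.2, 26.8], 76.9), ([78, 110], [480.9, 205.3], [16.8, 16.6], -35.9), ([539, 176], [513.2, -178.9], [51.8, 3.7], 5.5), ([274, 207], [434.1, 34.9], [41.1, 26.8], -78.0), ([515, 254], [435.8, -186.7], [31.8, 4.3], 5.9), ([124, 366], [244.1, 146.7], [62.3, 10.0], -9.2)]
[([273.2, 207.3, 51.2, 30.8], 0.91), ([193.6, 152.3, 49.3, 50.1], 0.69), ([213.7, 67.8, 54.8, 46.5], 0.64), ([523.6, 202.3, 72.7, 139.6], 0.59)]
[([285, 160], [673.4, 39.4], [129.7, 58.0], 12.0), ([480, 174], [638.0, -500.6], [78.4, 78.4], 60.9), ([87, 183], [603.3, 577.1], [51.5, 49.2], 4.6), ([260, 208], [536.6, 102.7], [39.9, 25.7], -80.0)]
```

View pics/w3.png

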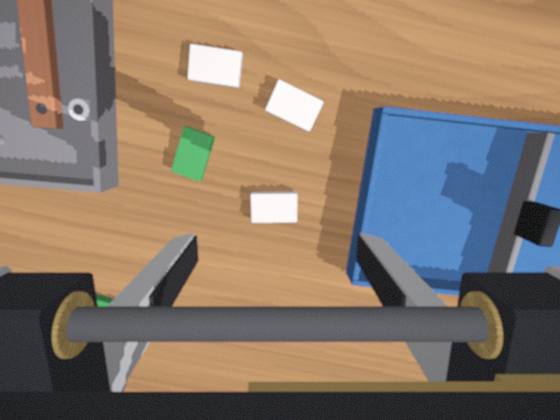

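The pad under the gripper is at pixel (274,207), which is world (434,35) at the expected size. The green pad at (193,152) isn't wanted. Grasping now.

>>> {"fn": "arm_command", "kwargs": {
  "steps": [
    [0.65,0,-2,50,0],
    [0.65,0.5,-2.5,90,0],
    [0.65,0.5,-2.5,99.5,0],
    [0.65,0.5,-2.5,99.5,0],
    [0,0.5,-2.5,99.5,0],
    [0,0.5,-2.5,99.5,0],
    [0,0.5,-2.5,99.5,0],
    [0,0.5,-2.5,99.5,0],
    [0,0.5,-2.5,99.5,0],
    [0,0.5,-2.5,50,0],
    [0,0.5,-2.5,20,0],
    [0,0.5,-2.5,20,0]
  ],
  "force": 25
}}

```text
clock: 9.98
eef_pos: [434.5, 34.5, 103.4]
eef_rot: [3.141, -0.004, 0.209]
wrist_force: [-0.3, 0.5, -1.5]
finger_gap: 39.6
finger_force: 25.0
```

```bash
python3 - <<'E'
from h import *
st(); go(427.6,-107.4,25.5,-84)
E
```

```text
t 9.97 pos [434.5  34.5 103.4] rot [ 3.141 -0.004  0.209] gap 39.6
go [-36.6 137.3  77.8] turn options [np.float64(6.0), np.float64(-174.0)] cur ydir -78.0
```

>>> {"fn": "arm_command", "kwargs": {
  "steps": [
    [0,-13,45,0,2],
    [0,-25,90,0,4],
    [0,-36,137,0,6],
    [0,-36,137,0,6],
    [0,-36,137,40,6],
    [0,-36,137,65,6],
    [0,-36,137,75,6],
    [0,-36,137,75,6],
    [0,-36,137,75,6]
  ]
}}

```text
clock: 11.1
eef_pos: [426.9, -106.7, 26.7]
eef_rot: [3.141, -0.0, 0.105]
wrist_force: [-0.6, 0.2, 0.1]
finger_gap: 39.7
finger_force: 25.0
```

>>> {"fn": "arm_command", "kwargs": {
  "steps": [
    [0.55,0,0,0,0],
    [0.55,0,0,0,0],
    [0.55,0,0,0,0],
    [0.55,0,0,-50,0],
    [1,0,0,-95,0],
    [1,0,0,-95,0],
    [1,0,0,-95,0]
  ]
}}

```text
clock: 11.98
eef_pos: [426.4, -106.9, 120.7]
eef_rot: [-3.141, 0.001, 0.104]
wrist_force: [0.6, -0.9, -0.6]
finger_gap: 78.5
finger_force: 0.0
```

```bash
python3 - <<'E'
from h import *
st(); p=pic('wrist','w4.png')
for z in (10,14): print([(o['px'],o['xy'],o['wh'],o['ang']) for o in blobs(p,'white',z,150)])
go(519.5,36,120,76.9)
E
```

```text
t 11.97 pos [ 426.4 -106.9  120.7] rot [-3.141e+00  1.000e-03  1.040e-01] gap 78.5
[([23, 44], [536.4, 102.2], [37.6, 27.0], -85.8), ([111, 76], [519.7, 34.2], [44.1, 26.9], 76.8), ([364, 109], [514.7, -168.4], [55.8, 5.2], 5.8), ([358, 212], [430.3, -177.1], [41.5, 5.0], 5.7), ([277, 209], [425.5, -107.0], [42.0, 27.8], -84.1), ([475, 252], [403.5, -288.8], [124.5, 23.1], -73.1), ([153, 365], [252.6, -1.0], [61.2, 9.2], -13.1)]
[([23, 44], [535.8, 99.2], [37.1, 26.6], -85.8), ([111, 76], [519.3, 32.2], [43.4, 26.5], 76.8), ([364, 109], [514.5, -167.4], [54.9, 5.1], 5.8), ([358, 212], [431.3, -176.0], [40.9, 5.0], 5.7), ([277, 209], [426.6, -106.9], [41.4, 27.4], -84.1), ([475, 252], [404.8, -286.0], [122.7, 22.7], -73.1), ([153, 365], [256.2, -2.5], [60.3, 9.0], -13.1)]
go [ 107.7 -132.4    0.3] turn options [np.float64(19.1), np.float64(-160.9)] cur ydir -84.0
```

>>> {"fn": "arm_command", "kwargs": {
  "steps": [
    [0.6,36,-44,0,9],
    [0.6,72,-88,0,19],
    [0.6,108,-131.5,0,19],
    [0.6,108,-131.5,0,19],
    [0.6,108,-131.5,50,19],
    [0.6,108,-131.5,85,19],
    [0.6,108,-131.5,99.5,19],
    [0.6,108,-131.5,99.5,19],
    [0,108,-131.5,99.5,19],
    [0,108,-131.5,99.5,19],
    [0,108,-131.5,99.5,19],
    [0,108,-131.5,99.5,19],
    [0,108,-131.5,99.5,19],
    [0,108,-131.5,50,19],
    [0,108,-131.5,20,19],
    [0,108,-131.5,20,19]
  ]
}}

```text
clock: 14.02
eef_pos: [521.4, 35.1, 103.3]
eef_rot: [-3.141, -0.004, -0.227]
wrist_force: [-0.2, 0.1, -0.6]
finger_gap: 39.5
finger_force: 25.0
```

```bash
python3 - <<'E'
from h import *
st(); go(465.2,-103.2,25.5,-84)
E
```

```text
t 14.03 pos [521.4  35.1 103.3] rot [-3.141 -0.004 -0.227] gap 39.5
go [-23.9 147.4  77.6] turn options [np.float64(-19.0), np.float64(-199.0)] cur ydir -103.0
```

>>> {"fn": "arm_command", "kwargs": {
  "steps": [
    [0,-8,49,0,-9],
    [0,-16,98,0,-19],
    [0,-24,147,0,-19],
    [0,-24,147,0,-19],
    [0,-24,147,40,-19],
    [0,-24,147,65,-19],
    [0,-24,147,75,-19],
    [0,-24,147,75,-19],
    [0,-24,147,75,-19]
  ]
}}

```text
clock: 15.15
eef_pos: [464.2, -102.5, 26.6]
eef_rot: [3.142, -0.0, 0.105]
wrist_force: [0.1, -0.1, -0.4]
finger_gap: 39.4
finger_force: 25.0
```

>>> {"fn": "arm_command", "kwargs": {
  "steps": [
    [0.55,0,0,0,0],
    [0.55,0,0,0,0],
    [0.55,0,0,0,0],
    [0.55,0,0,-50,0],
    [1,0,0,-95,0],
    [1,0,0,-95,0],
    [1,0,0,-95,0]
  ]
}}

```text
clock: 16.02
eef_pos: [463.6, -102.7, 120.9]
eef_rot: [-3.141, 0.001, 0.104]
wrist_force: [0.9, -0.3, -0.9]
finger_gap: 78.5
finger_force: 0.0
```

```bash
python3 - <<'E'
from h import *
st(); p=pic('wrist','w5.png'); t=pic('top')
for z in (10,14): print([(o['px'],o['xy'],o['wh'],o['ang']) for o in blobs(p,'white',z,250)])
print([(o['px'],o['xy'],o['wh'],o['ang']) for o in blobs(t,'white',10,40)])
go(536,102.8,120,-86)
E
```

```text
t 16.02 pos [ 463.6 -102.7  120.9] rot [-3.141e+00  1.000e-03  1.040e-01] gap 78.5
[([433, 22], [622.7, -205.6], [31.6, 7.0], -17.5), ([29, 95], [536.3, 103.7], [41.1, 26.8], -86.1), ([362, 159], [512.6, -168.7], [55.8, 5.2], 5.9), ([277, 210], [462.6, -102.8], [41.7, 28.8], -85.1), ([277, 250], [425.4, -106.7], [41.6, 28.7], -84.1), ([152, 367], [289.8, 3.2], [61.2, 8.4], -14.3)]
[([433, 22], [621.3, -204.0], [31.2, 6.9], -17.5), ([29, 95], [536.3, 100.8], [40.5, 26.4], -86.1), ([362, 159], [512.9, -167.6], [55.0, 5.1], 5.9), ([277, 210], [463.6, -102.7], [41.1, 28.4], -85.1), ([277, 250], [427.0, -106.5], [41.0, 28.3], -84.1), ([152, 367], [293.4, 1.8], [60.3, 8.3], -14.3)]
[([233, 106], [827.1, 182.8], [25.5, 23.7], -89.7), ([285, 160], [673.3, 39.5], [129.8, 58.2], 12.2), ([480, 174], [637.2, -500.8], [81.1, 76.1], -4.1), ([87, 183], [604.2, 577.2], [53.7, 49.2], 4.6), ([260, 209], [533.2, 104.6], [35.1, 24.7], -89.1)]
go [  93.6 -196.8    0.3] turn options [np.float64(2.0), np.float64(-178.0)] cur ydir -84.0
```

>>> {"fn": "arm_command", "kwargs": {
  "steps": [
    [0.6,31,-57,0,2],
    [0.6,62,-114,0,2],
    [0.6,93,-170,0,2],
    [0.6,93,-197.5,0,2],
    [0.6,93,-197.5,0,2],
    [0.6,93,-197.5,50,2],
    [0.6,93,-197.5,85,2],
    [0.6,93,-197.5,99.5,2],
    [0.6,93,-197.5,99.5,2],
    [0,93,-197.5,99.5,2],
    [0,93,-197.5,99.5,2],
    [0,93,-197.5,99.5,2],
    [0,93,-197.5,99.5,2],
    [0,93,-197.5,99.5,2],
    [0,93,-197.5,50,2],
    [0,93,-197.5,20,2],
    [0,93,-197.5,20,2]
  ]
}}

```text
clock: 18.25
eef_pos: [536.9, 103.5, 103.5]
eef_rot: [-3.141, -0.004, 0.069]
wrist_force: [-1.0, -0.6, 0.1]
finger_gap: 39.7
finger_force: 25.0
```

```bash
python3 - <<'E'
from h import *
st(); go(503,-98.9,25.5,-84)
E
```

```text
t 18.25 pos [536.9 103.5 103.5] rot [-3.141 -0.004  0.069] gap 39.7
go [-48.1 199.6  77.8] turn options [np.float64(-2.0), np.float64(-182.0)] cur ydir -86.0
```

>>> {"fn": "arm_command", "kwargs": {
  "steps": [
    [0,-12,50,0,-2],
    [0,-24,100,0,-2],
    [0,-36,150,0,-2],
    [0,-47.5,199.5,0,-2],
    [0,-47.5,199.5,0,-2],
    [0,-47.5,199.5,40,-2],
    [0,-47.5,199.5,65,-2],
    [0,-47.5,199.5,75,-2],
    [0,-47.5,199.5,75,-2],
    [0,-47.5,199.5,75,-2]
  ]
}}

```text
clock: 19.5
eef_pos: [502.5, -98.6, 26.6]
eef_rot: [3.141, -0.0, 0.105]
wrist_force: [0.8, -0.5, -0.7]
finger_gap: 39.5
finger_force: 25.0
```

>>> {"fn": "arm_command", "kwargs": {
  "steps": [
    [0.55,0,0,0,0],
    [0.55,0,0,0,0],
    [0.55,0,0,0,0],
    [0.55,0,0,-50,0],
    [1,0,0,-95,0],
    [1,0,0,-95,0],
    [1,0,0,-95,0]
  ]
}}

```text
clock: 20.38
eef_pos: [502.0, -98.9, 120.8]
eef_rot: [-3.141, 0.001, 0.104]
wrist_force: [-0.5, 0.6, -0.1]
finger_gap: 78.7
finger_force: 0.0
```

```bash
python3 - <<'E'
from h import *
st(); p=pic('wrist','w6.png'); t=pic('top')
for z in (14,): print([(o['px'],o['xy'],o['wh'],o['ang']) for o in blobs(p,'white',z,250)])
print([(o['px'],o['xy'],o['wh'],o['ang']) for o in blobs(t,'white',12,40)])
go(673.4,39.5,140,102)
E
```

```text
t 20.38 pos [502.  -98.9 120.8] rot [-3.141e+00  1.000e-03  1.040e-01] gap 78.7
[([124, 28], [630.6, 29.6], [61.6, 43.4], -78.0), ([440, 50], [641.1, -210.0], [72.5, 6.9], -17.1), ([359, 205], [512.0, -167.8], [51.1, 4.2], 6.1), ([277, 209], [502.6, -98.8], [41.3, 28.3], -84.1), ([277, 252], [463.0, -102.5], [40.3, 27.5], -84.1), ([277, 290], [427.2, -106.4], [40.8, 30.2], -83.1), ([152, 367], [331.9, 5.6], [59.5, 7.8], -13.1)]
[([249, 112], [801.7, 110.8], [179.7, 26.8], 71.1), ([285, 160], [672.8, 39.6], [129.5, 58.2], 12.1), ([480, 174], [636.7, -499.8], [80.9, 76.0], -4.1), ([87, 183], [603.2, 576.9], [52.6, 50.7], -41.5)]
go [ 185.  -119.8  -20. ] turn options [np.float64(-6.0), np.float64(-186.0)] cur ydir -84.0
```

View pics/w6.png

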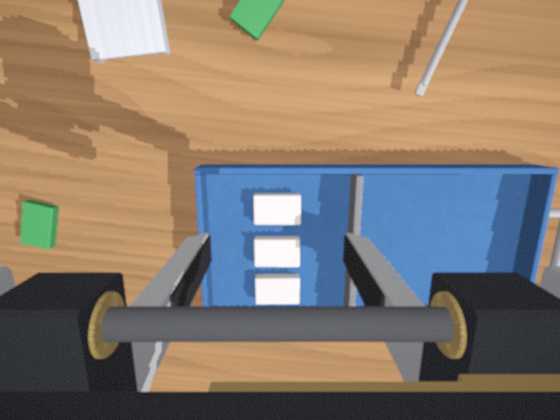

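The wrist view shows the three pads in a row at column 277 (rows 209, 252, 290) in the +y bay. Next is the plate.

>>> {"fn": "arm_command", "kwargs": {
  "steps": [
    [1,46,-30,-5,-2],
    [1,92,-60,-10,-4],
    [1,139,-90,-15,-6],
    [1,180,-119,-20,-6],
    [1,180,-119,-20,-6],
    [1,180,-119,-20,-6]
  ]
}}

```text
clock: 21.22
eef_pos: [668.2, 37.7, 140.0]
eef_rot: [-3.141, 0.002, 0.209]
wrist_force: [0.4, -0.6, 0.4]
finger_gap: 94.2
finger_force: 0.0
```

```bash
python3 - <<'E'
from h import *
st(); p=pic('wrist','w7.png'); t=pic('top')
print([(o['px'],o['xy'],o['wh'],o['ang']) for o in blobs(p,'white',12,250)])
print([(o['px'],o['xy'],o['wh'],o['ang']) for o in blobs(p,'dark',40,150)][:3])
print([(o['px'],o['xy'],o['wh'],o['ang']) for o in blobs(t,'white',12,40)])
E
```

```text
t 21.23 pos [668.2  37.7 140. ] rot [-3.141e+00  2.000e-03  2.090e-01] gap 94.2
[([243, 49], [791.9, 94.2], [144.2, 15.3], 68.2), ([275, 191], [674.8, 41.4], [127.9, 59.3], 12.0), ([124, 366], [462.0, 159.2], [64.4, 10.3], -8.7), ([371, 375], [507.1, -98.9], [41.3, 17.6], -78.1)]
[([175, 278], [594.1, 113.6], [79.3, 21.0], -17.6), ([379, 278], [628.1, -58.8], [79.6, 21.4], 49.7), ([191, 380], [536.7, 7.1], [558.1, 158.5], -78.1)]
[([236, 107], [824.4, 165.9], [64.2, 30.7], 82.9), ([479, 175], [636.6, -500.0], [81.5, 76.0], -3.5), ([87, 183], [602.7, 576.1], [45.2, 43.6], 4.9), ([336, 222], [500.3, -99.9], [40.1, 27.0], -89.6), ([196, 232], [470.7, 273.5], [59.0, 8.0], 0.4), ([337, 237], [461.3, -104.3], [40.0, 27.6], -83.8), ([339, 250], [424.5, -108.6], [40.1, 27.4], -83.2)]
```

View pics/w7.png

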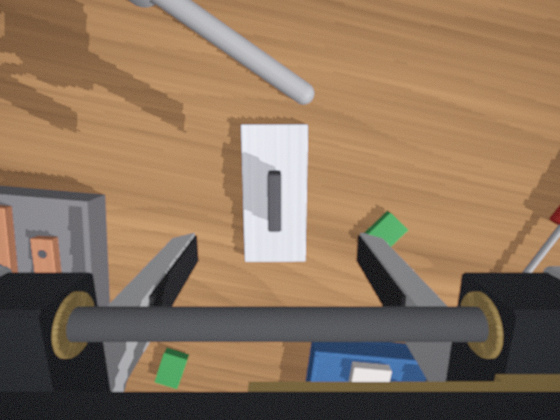

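The plate sits alone at pixel (275,191), rib up at (274,200), centre about (674.7,41.2) and yaw 12°. Grasping the rib.

>>> {"fn": "arm_command", "kwargs": {
  "steps": [
    [0.5,3,-1,50,0],
    [0.5,6.5,-2,90,0],
    [0.5,6.5,-2,105.5,0],
    [0.5,6.5,-2,105.5,0],
    [0,6.5,-2,105.5,0],
    [0,6.5,-2,105.5,0],
    [0,6.5,-2,105.5,0],
    [0,6.5,-2,105.5,0],
    [0,6.5,-2,105.5,0],
    [0,6.5,-2,105.5,0],
    [0,6.5,-2,80,0],
    [0,6.5,-2,40,0],
    [0,6.5,-2,40,0]
  ],
  "force": 50
}}

```text
clock: 22.95
eef_pos: [676.2, 41.4, 104.4]
eef_rot: [3.141, -0.005, 0.209]
wrist_force: [0.6, 0.4, -2.5]
finger_gap: 11.7
finger_force: 50.0
```

```bash
python3 - <<'E'
from h import *
st(); p=pic('wrist'); print([(o['px'],o['xy'],o['wh'],o['ang']) for o in blobs(p,'white',78,250)])
go(464.4,-102.7,120,-84)
E
```

```text
t 22.95 pos [676.2  41.4 104.4] rot [ 3.141 -0.005  0.209] gap 11.7
[([241, 53], [778.5, 83.6], [104.5, 11.9], 68.5), ([277, 189], [698.1, 46.1], [83.2, 59.4], 12.1)]
go [-236.1   97.2  -18.4] turn options [np.float64(6.0), np.float64(-174.0)] cur ydir -78.0
```

>>> {"fn": "arm_command", "kwargs": {
  "steps": [
    [0,-47,19,0,1],
    [0,-94,38,0,2],
    [0,-141,57,0,4],
    [0,-188,76,0,6],
    [0,-235,97,0,6],
    [0,-235,97,0,6],
    [0,-235,97,0,6],
    [0,-235,97,0,6]
  ]
}}

```text
clock: 24.0
eef_pos: [465.6, -101.7, 100.9]
eef_rot: [-3.141, 0.001, 0.105]
wrist_force: [0.3, -0.2, -2.7]
finger_gap: 11.5
finger_force: 50.0
```

```bash
python3 - <<'E'
from h import *
st(); p=pic('wrist'); print([(o['px'],o['xy'],o['wh'],o['ang']) for o in blobs(p,'white',78,250)])
go(464.5,-102.6,42,-84)
E
```

```text
t 24.0 pos [ 465.6 -101.7  100.9] rot [-3.141e+00  1.000e-03  1.050e-01] gap 11.5
[([446, 20], [597.2, -174.7], [19.4, 5.2], -14.9), ([369, 165], [518.5, -148.8], [40.9, 3.8], 6.1), ([278, 190], [488.5, -99.4], [81.6, 58.2], 6.1)]
go [-1.1  0.8 59. ] turn options [np.float64(0.0), np.float64(-180.0)] cur ydir -84.0
```

>>> {"fn": "arm_command", "kwargs": {
  "steps": [
    [0,-1,1,20,0],
    [0,-1,1,40,0],
    [0,-1,1,52,0],
    [0,-1,1,57,0],
    [0,-1,1,59,0],
    [0,-1,1,59,0],
    [0,-1,1,59,0]
  ]
}}

```text
clock: 24.92
eef_pos: [464.6, -103.4, 43.0]
eef_rot: [3.141, -0.001, 0.104]
wrist_force: [-1.2, 1.2, 3.9]
finger_gap: 11.4
finger_force: 50.0
```

>>> {"fn": "arm_command", "kwargs": {
  "steps": [
    [0.3,0,0,0,0],
    [0.3,0,0,0,0],
    [0.3,0,0,0,0],
    [0.3,0,0,-40,0],
    [1,0,0,-80,0],
    [1,0,0,-110,0],
    [1,0,0,-110,0],
    [1,0,0,-110,0]
  ]
}}

```text
clock: 25.92
eef_pos: [463.8, -103.3, 151.5]
eef_rot: [-3.141, 0.001, 0.104]
wrist_force: [-0.2, 0.4, 0.3]
finger_gap: 64.7
finger_force: 0.0
```

```bash
python3 - <<'E'
from h import *
st(); p=pic('wrist','w8.png'); print([(o['px'],o['xy'],o['wh'],o['ang']) for o in blobs(p,'white',19,250)])
go(525,238,140,98)
E
```

```text
t 25.93 pos [ 463.8 -103.3  151.5] rot [-3.141e+00  1.000e-03  1.040e-01] gap 64.7
[([419, 27], [624.9, -203.8], [41.3, 6.8], -17.9), ([352, 155], [513.4, -166.1], [53.7, 4.5], 6.0), ([538, 197], [496.6, -340.3], [116.3, 22.0], 6.0), ([277, 197], [464.2, -103.5], [128.3, 59.7], 6.1), ([173, 366], [273.4, -11.8], [63.8, 7.9], -9.9)]
go [  96.5 -333.    11.3] turn options [np.float64(-2.0), np.float64(-182.0)] cur ydir -84.0
```

View pics/w8.png

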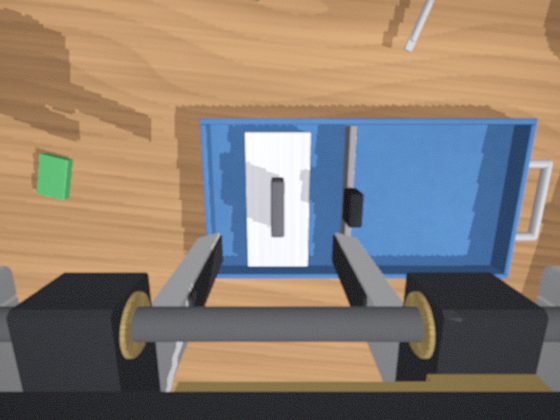

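The plate is level in the +y bay at pixel (277,197), world (464,-103.5), yaw 6.1°, and its apparent size fits the expected height. Now the bars.

>>> {"fn": "arm_command", "kwargs": {
  "steps": [
    [1,17,-58,2,-2],
    [1,34,-116,4,-2],
    [1,51,-174,6,-2],
    [1,68,-232,8,-2],
    [1,85,-290,10,-2],
    [1,92,-333,11,-2],
    [1,92,-333,11,-2],
    [1,92,-333,11,-2]
  ]
}}

```text
clock: 26.98
eef_pos: [520.7, 236.8, 140.4]
eef_rot: [3.141, 0.002, 0.139]
wrist_force: [-0.3, -0.4, -0.4]
finger_gap: 94.2
finger_force: 0.0
```

```bash
python3 - <<'E'
from h import *
st(); p=pic('wrist','w9.png'); t=pic('top')
print([(np.round(d['rect'],1).tolist(),round(d['p'],2)) for d in find_in(p,'bar_a')])
print([(o['px'],o['xy'],o['wh'],o['ang']) for o in blobs(p,'copper',15,350)])
print([(o['px'],o['xy'],o['wh'],o['ang']) for o in blobs(t,'copper',15,60)])
E
```

```text
t 26.98 pos [520.7 236.8 140.4] rot [3.141e+00 2.000e-03 1.390e-01] gap 94.2
[([274.4, 196.7, 23.3, 139.7], 0.97), ([183.6, 176.1, 25.5, 120.0], 0.94), ([202.0, 5.1, 22.2, 10.2], 0.64)]
[([228, 131], [577.7, 287.9], [69.1, 19.7], 6.3), ([185, 177], [532.1, 321.5], [105.6, 21.0], 5.0), ([276, 194], [526.0, 238.8], [128.2, 18.9], 8.3)]
[([386, 132], [749.4, -240.1], [116.4, 34.9], -16.0), ([33, 258], [397.3, 694.3], [76.8, 16.5], -81.9)]
```

View pics/w9.png

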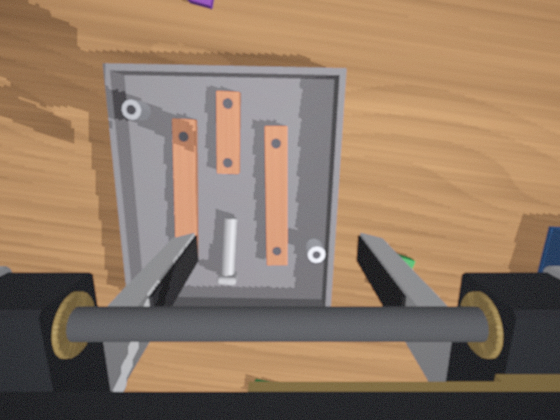

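The wrist view shows the near long bar at pixel (276,194), with no clutter beside its middle: the bolt at (230,248), spacer at (316,254) and short bar at (228,131) are all clear. Gripping at the middle.

>>> {"fn": "arm_command", "kwargs": {
  "steps": [
    [0.42,3,-1,40,0],
    [0.42,5.5,-1,80,0],
    [0.42,5.5,-1,105,0],
    [0.42,5.5,-1,114,0],
    [0.42,5.5,-1,114,0],
    [0,5.5,-1,114,0],
    [0,5.5,-1,114,0],
    [0,5.5,-1,114,0],
    [0,5.5,-1,114,0],
    [0,5.5,-1,114,0],
    [0,5.5,-1,80,0],
    [0,5.5,-1,35,0],
    [0,5.5,-1,35,0],
    [0,5.5,-1,35,0]
  ],
  "force": 50
}}

```text
clock: 28.88
eef_pos: [525.9, 239.0, 105.4]
eef_rot: [3.141, 0.001, 0.139]
wrist_force: [0.4, 0.4, -3.5]
finger_gap: 19.0
finger_force: 50.0
```

```bash
python3 - <<'E'
from h import *
st(); p=pic('wrist'); print([(o['px'],o['xy'],o['wh'],o['ang']) for o in blobs(p,'copper',93,350)])
e=R.from_euler('z',6,degrees=True).as_matrix()
for x in (25,-25): print(x,(e@[x,-65,0])[:2]+[473.6,-181])
q=(e@[-25,-65,0])[:2]+[473.6,-181]; go(q[0],q[1],106,6)
E
```

```text
t 28.88 pos [525.9 239.  105.4] rot [3.141e+00 1.000e-03 1.390e-01] gap 19.0
[([223, 139], [583.2, 275.8], [47.5, 13.7], 6.2), ([176, 198], [546.2, 298.3], [83.9, 14.5], 5.0), ([277, 223], [540.2, 241.1], [98.5, 20.9], 7.9)]
25 [ 505.2573975  -243.03071162]
-25 [ 455.53130273 -248.25713478]
go [-137.1  472.7   -0.5] turn options [np.float64(-88.0)] cur ydir -82.0
```

>>> {"fn": "arm_command", "kwargs": {
  "steps": [
    [0,-14,48,0,-9],
    [0,-28,96,0,-18],
    [0,-42,144,0,-27],
    [0,-56,192,0,-36],
    [0,-70,240,0,-45],
    [0,-84,288,0,-54],
    [0,-98,336,0,-63],
    [0,-112,384,0,-72],
    [0,-126,432,0,-81],
    [0,-137,472,0,-88],
    [0,-137,472,0,-88],
    [0,-137,472,0,-88],
    [0,-137,472,0,-88]
  ]
}}

```text
clock: 30.55
eef_pos: [456.3, -246.3, 106.0]
eef_rot: [-3.141, -0.001, 1.675]
wrist_force: [0.9, 0.0, -2.3]
finger_gap: 19.3
finger_force: 50.0
```

```bash
python3 - <<'E'
from h import *
st(); p=pic('wrist','w10.png'); print([(o['px'],o['xy'],o['wh'],o['ang']) for o in blobs(p,'copper',93,350)])
go(455.5,-248.3,25.5,6)
E
```

```text
t 30.55 pos [ 456.3 -246.3  106. ] rot [-3.141e+00 -1.000e-03  1.675e+00] gap 19.3
[([277, 224], [454.6, -232.1], [98.4, 21.0], -84.0)]
go [-1.9 -1.  80.7] turn options [np.float64(0.0)] cur ydir 6.0
```

View pics/w10.png

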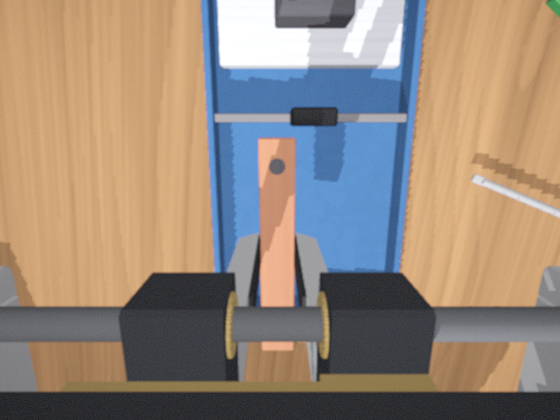

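The bar is held straight, columns 258–295, aligned with the tray on its left side and clear of the divider at row 117. Lowering it.

>>> {"fn": "arm_command", "kwargs": {
  "steps": [
    [0,-1.5,-1,35,0],
    [0,-1.5,-1,60,0],
    [0,-1.5,-1,74,0],
    [0,-1.5,-1,80,0],
    [0,-1.5,-1,80.5,0],
    [0,-1.5,-1,80.5,0],
    [0,-1.5,-1,80.5,0]
  ]
}}

```text
clock: 31.48
eef_pos: [455.7, -248.7, 27.1]
eef_rot: [3.141, 0.0, 1.675]
wrist_force: [-4.8, 5.0, 6.5]
finger_gap: 18.9
finger_force: 50.0
```

>>> {"fn": "arm_command", "kwargs": {
  "steps": [
    [0.35,0,0,0,0],
    [0.35,0,0,0,0],
    [0.35,0,0,0,0],
    [0.35,0,0,-40,0],
    [1,0,0,-95,0],
    [1,0,0,-110,0],
    [1,0,0,-110,0],
    [1,0,0,-110,0]
  ]
}}

```text
clock: 32.48
eef_pos: [454.8, -248.5, 134.3]
eef_rot: [-3.14, -0.002, 1.675]
wrist_force: [0.1, -0.2, -0.5]
finger_gap: 69.6
finger_force: 0.0
```

```bash
python3 - <<'E'
from h import *
st(); p=pic('wrist'); print([(o['px'],o['xy'],o['wh'],o['ang']) for o in blobs(p,'copper',14,350)])
go(518,319,140,95)
E
```

```text
t 32.48 pos [ 454.8 -248.5  134.3] rot [-3.140e+00 -2.000e-03  1.675e+00] gap 69.6
[([278, 203], [455.8, -249.2], [128.4, 18.3], -84.0)]
go [557.9 121.9  -5. ] turn options [np.float64(91.0), np.float64(-89.0)] cur ydir 6.0
```

>>> {"fn": "arm_command", "kwargs": {
  "steps": [
    [1,56,12,0,9],
    [1,112,24,0,18],
    [1,168,36,0,27],
    [1,224,48,0,36],
    [1,280,60,0,45],
    [1,336,72,0,54],
    [1,392,85,0,63],
    [1,448,98,0,72],
    [1,504,110,0,81],
    [1,558,120,-5,91],
    [1,558,120,-5,91],
    [1,558,120,-5,91],
    [1,558,120,-5,91]
  ]
}}

```text
clock: 34.15
eef_pos: [516.7, 317.4, 140.5]
eef_rot: [3.141, 0.001, 0.087]
wrist_force: [0.1, -0.4, -0.0]
finger_gap: 94.0
finger_force: 0.0
```

```bash
python3 - <<'E'
from h import *
st(); p=pic('wrist','w11.png')
print([(o['px'],o['xy'],o['wh'],o['ang']) for o in blobs(p,'copper',15,350)])
go(520,320.2,26.5,95)
E
```

```text
t 34.15 pos [516.7 317.4 140.5] rot [3.141e+00 1.000e-03 8.700e-02] gap 94.0
[([316, 138], [577.7, 288.4], [69.1, 19.6], 6.2), ([273, 195], [520.6, 321.6], [127.5, 19.0], 5.0)]
go [  3.5  -2.5 114.2] turn options [np.float64(-0.1), np.float64(-180.1)] cur ydir -85.1
```

View pics/w11.png

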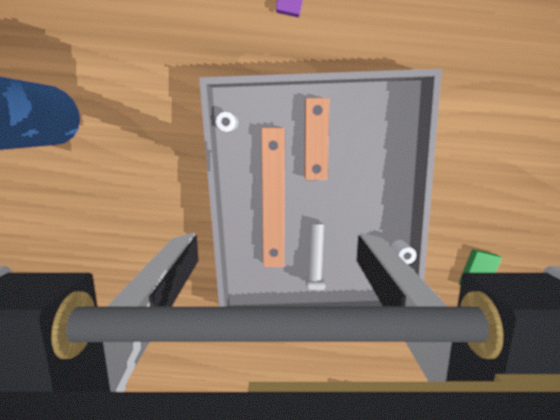

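The second bar is at pixel (273,195), world (520.5,321.5). Gripping slightly nearer the robot keeps the finger off the short bar (bottom edge at row 180) and the bolt (starts at row 224).

>>> {"fn": "arm_command", "kwargs": {
  "steps": [
    [0.38,2,-2,40,0],
    [0.38,2,-3.7,80,0],
    [0.38,2,-3.7,105,0],
    [0.38,2,-3.7,114,0],
    [0.38,2,-3.7,114,0],
    [0,2,-3.7,114,0],
    [0,2,-3.7,114,0],
    [0,2,-3.7,114,0],
    [0,2,-3.7,114,0],
    [0,2,-3.7,114,0],
    [0,2,-3.7,80,0],
    [0,2,-3.7,35,0],
    [0,2,-3.7,35,0],
    [0,2,-3.7,35,0]
  ]
}}

```text
clock: 35.95
eef_pos: [517.8, 322.2, 104.8]
eef_rot: [3.141, 0.001, 0.087]
wrist_force: [-0.2, 0.9, -2.6]
finger_gap: 19.4
finger_force: 50.0
```

```bash
python3 - <<'E'
from h import *
st(); p=pic('wrist'); print([(o['px'],o['xy'],o['wh'],o['ang']) for o in blobs(p,'copper',93,350)])
go(505.2,-243,106,6)
E
```

```text
t 35.95 pos [517.8 322.2 104.8] rot [3.141e+00 1.000e-03 8.700e-02] gap 19.4
[([327, 141], [580.9, 301.0], [47.5, 13.5], 6.6), ([277, 221], [533.4, 323.7], [100.2, 20.9], 5.0)]
go [-61.4 561.9  -1. ] turn options [np.float64(-91.0)] cur ydir -85.0
```

>>> {"fn": "arm_command", "kwargs": {
  "steps": [
    [0,-6,51,0,-9],
    [0,-12,102,0,-18],
    [0,-18,153,0,-27],
    [0,-24,204,0,-36],
    [0,-30,255,0,-45],
    [0,-36,306,0,-54],
    [0,-42,357,0,-63],
    [0,-48,408,0,-72],
    [0,-54,460,0,-81],
    [0,-60,511,0,-91],
    [0,-61,561,0,-91],
    [0,-61,561,0,-91],
    [0,-61,561,0,-91],
    [0,-61,561,0,-91]
  ]
}}

```text
clock: 37.75
eef_pos: [506.1, -240.6, 105.5]
eef_rot: [-3.141, -0.001, 1.676]
wrist_force: [-0.4, -1.0, -1.9]
finger_gap: 19.0
finger_force: 50.0
```

```bash
python3 - <<'E'
from h import *
st(); p=pic('wrist'); print([(o['px'],o['xy'],o['wh'],o['ang']) for o in blobs(p,'copper',93,350)])
go(505.2,-243.0,25.5,6)
E
```

```text
t 37.75 pos [ 506.1 -240.6  105.5] rot [-3.141e+00 -1.000e-03  1.676e+00] gap 19.0
[([277, 222], [504.3, -225.0], [100.7, 21.0], -84.0), ([215, 206], [469.0, -218.9], [77.1, 13.3], -83.9), ([537, 231], [651.6, -212.3], [38.8, 17.8], -17.4)]
go [-2.2 -1.3 80.2] turn options [np.float64(0.0)] cur ydir 6.0
```

>>> {"fn": "arm_command", "kwargs": {
  "steps": [
    [0,-3,-1,35,0],
    [0,-3,-1,60,0],
    [0,-3,-1,74,0],
    [0,-3,-1,79,0],
    [0,-3,-1,80,0],
    [0,-3,-1,80,0],
    [0,-3,-1,80,0]
  ]
}}

```text
clock: 38.67
eef_pos: [505.9, -244.9, 26.6]
eef_rot: [3.141, 0.001, 1.675]
wrist_force: [-0.7, 1.4, 2.5]
finger_gap: 19.3
finger_force: 50.0
```

>>> {"fn": "arm_command", "kwargs": {
  "steps": [
    [0.33,0,0,0,0],
    [0.33,0,0,0,0],
    [0.33,0,0,0,0],
    [0.33,0,0,-40,0],
    [0.5,0,0,-95,0],
    [1,-40,0,-150,0],
    [1,-80,0,-180,0],
    [1,-80,0,-180,0],
    [1,-80,0,-180,0]
  ]
}}

```text
clock: 39.8
eef_pos: [513.4, -323.8, 204.8]
eef_rot: [-3.14, -0.001, 1.675]
wrist_force: [0.5, -0.3, -0.7]
finger_gap: 77.9
finger_force: 0.0
```

```bash
python3 - <<'E'
from h import *
st(); p=pic('wrist','w12.png'); pic('side','s12.png')
print([(o['px'],o['xy'],o['wh'],o['ang']) for o in blobs(p,'copper',14,350)])
print([(o['px'],o['xy'],o['wh'],o['ang']) for o in blobs(p,'white',19,350)])
im=cv2.imread('pics/s12.png')[140:300,220:400]; cv2.imwrite('pics/s12c.png',cv2.resize(im,(720,640)[0:2] if 0 else (675,600),interpolation=cv2.INTER_CUBIC))
E
```

```text
t 39.8 pos [ 513.4 -323.8  204.8] rot [-3.140e+00 -1.000e-03  1.675e+00] gap 77.9
[([278, 112], [505.6, -243.4], [128.1, 18.6], -84.2), ([230, 113], [456.4, -249.5], [128.3, 18.9], -83.9), ([509, 137], [752.9, -240.0], [114.0, 28.9], -15.9)]
[([423, 100], [653.2, -214.0], [100.3, 6.8], -15.8), ([252, 207], [474.8, -340.5], [108.5, 25.0], 5.9)]
```

View pics/w12.png

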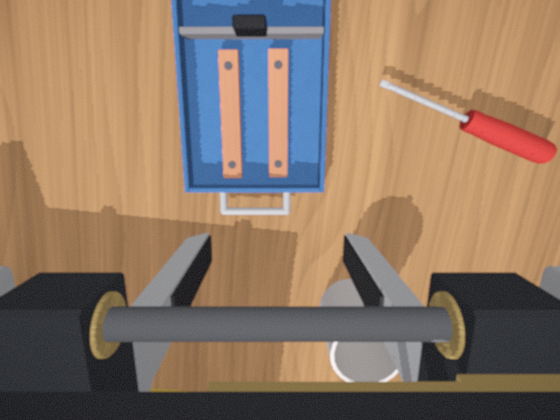

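View pics/s12c.png

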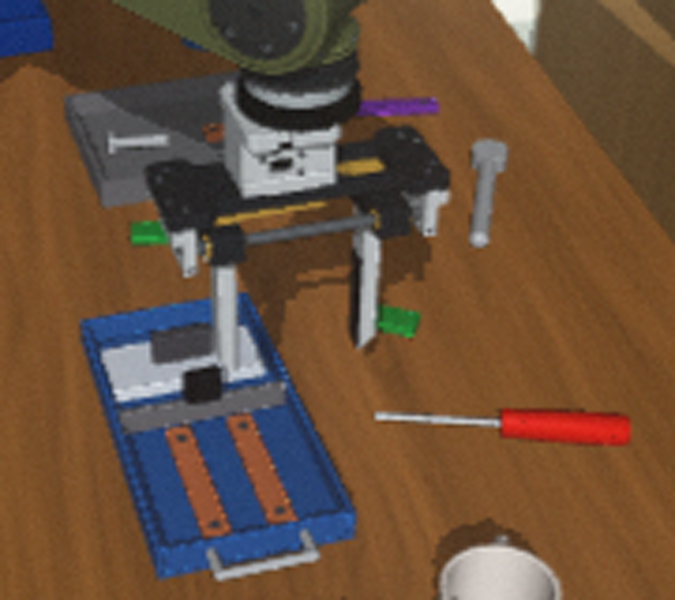

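Both bars lie flat and parallel in the long bay at pixels (230,113) and (278,112), and the side view shows the plate level in the other bay. One last check from the top camera, then I'll hand in.

```bash
python3 - <<'E'
from h import *
t=pic('top','t13.png')
print([(o['px'],o['xy'],o['wh'],o['ang']) for o in blobs(t,'white',19,100)])
print([(o['px'],o['xy'],o['wh'],o['ang']) for o in blobs(t,'copper',14,60)])
cv2.imwrite('pics/t13c.png',cv2.resize(cv2.imread('pics/t13.png')[125:275,145:445],(800,400),interpolation=cv2.INTER_CUBIC))
E
```

```text
[([251, 113], [791.0, 113.6], [178.8, 27.4], 64.5), ([87, 183], [602.0, 573.7], [52.8, 51.6], 64.1), ([338, 237], [462.7, -104.5], [129.4, 57.4], 5.9)]
[([386, 132], [749.8, -240.0], [116.5, 34.6], -16.0), ([193, 193], [576.4, 286.5], [66.9, 19.0], 2.5), ([389, 221], [504.4, -243.6], [128.1, 18.1], -84.1), ([393, 239], [454.8, -250.0], [126.7, 18.9], -84.7), ([34, 258], [397.3, 696.3], [74.3, 16.8], -80.7)]
```

View pics/t13c.png

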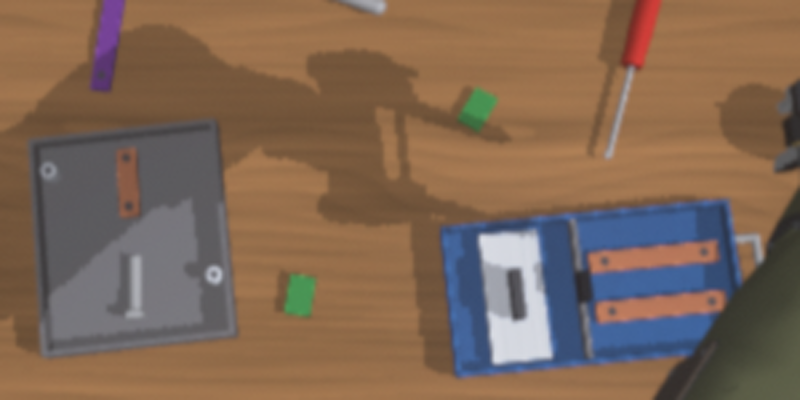

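The top view confirms it: the plate sits square at crop (515,295), and both bars lie between the divider and the handle wall. The crate still holds the short bar, the bolt and both spacers.

```bash
python3 -c "
from cell import job
print(job.sign_off())"
```

```text
the job is handed in; nothing more can be done
None
```

The job is done and handed in: the divider is slid back to about 73 mm, the three pads are under the level clamp plate, both long busbars lie flat in the long bay, and everything else was left alone.

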